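# Index the vial carousel to its next hole

### The job

Turn the vial carousel on to its next station: pull the sprung index pin up by its black knob, turn the carousel counterclockwise (seen from above), and let the pin drop fully home in the very next hole, which lies out of sight somewhere between 50 and 70 degrees round and has to be found by feel. Do it gently, without driving the pin hard against the track or the side of a hole (under 25 N), keep all the vials standing and leave the two spare vials where they are. Let go of the knob when done.

Things in the scene. Friction and masses are not known exactly. Their poses are not given: they have to be found in the camera images.
- index_base: Fixed round dark steel foot of the carousel, 240 mm across; origin on the table on the vertical turning axis; x points to where the index pin stands at the start. Under the disc, out of sight, is a flat ring track (top 20 mm above the table, 95 mm radius) with holes 12 mm wide, 9 mm deep. The pin starts in one; the next, on a tightly clamped block, is 50 to 70 degrees on counterclockwise.
- carousel_hub: Fixed spindle on the same axis (same origin and axes as index_base); it carries the turning disc and the index pin. The track's hole after the next one is 125 degrees round from the start: that is the wrong one.
- carousel (a joint): Angle of the carousel, rad, 0 at the start, growing counterclockwise from above. Aluminium disc 232 mm across, top 32 mm above the table, with six grey wells (33 mm across, 14 mm high, on a 57 mm radius) and a centre column up to 62 mm above the table. It turns stiffly (about 1.5 N at the pin) and stays where left. A pin home in its hole locks it, but for 2 mm of play either way.
- index_pin (a joint): How far the 8 mm round-nosed pin is drawn up, m: 0 = home (only possible over a hole), 0.016 = fully drawn. Its tip is 8.5 mm deep when home: it clears the track above 0.0085, and let go between holes it rides on the track at about 0.008. A spring pushes it down with 6 N at home, 12 N fully drawn. It sits in the carousel's rim and goes round with it.
- pin_knob (a point): Centre of the index pin's black plastic knob: an upright cylinder 22 mm in diameter, 32 mm tall, 95 mm from the turning axis, its centre 70 mm above the table when the pin is home. Under it a 16 mm steel collar (46 to 54 mm above the table) and, on the disc, a fixed steel boss 22 mm across with its top at 45 mm.
- vial_0: One of four small glass vials with a metal cap, 24 mm in diameter, 51 mm tall, standing loose in a well of the carousel; origin at the centre of its underside, z up.
- vial_1: One of four small glass vials with a metal cap, 24 mm in diameter, 51 mm tall, standing loose in a well of the carousel; origin at the centre of its underside, z up.
- vial_2: One of four small glass vials with a metal cap, 24 mm in diameter, 51 mm tall, standing loose in a well of the carousel; origin at the centre of its underside, z up.
- vial_3: One of four small glass vials with a metal cap, 24 mm in diameter, 51 mm tall, standing loose in a well of the carousel; origin at the centre of its underside, z up.
- spare_0: A spare vial of the same kind (24 mm diameter, 51 mm tall) standing on the table beside the carousel, about 175 mm from its axis; origin at the centre of its underside.
- spare_1: A spare vial of the same kind (24 mm diameter, 51 mm tall) standing on the table beside the carousel, about 175 mm from its axis; origin at the centre of its underside.

How it is judged:
On the way, in this order (a step that is already met when the one before it is completed fails the run):
1. the index pin is drawn out of its first hole (value of joint index_pin above 0.007 m), for 0.1 s.
2. the carousel is turned well clear of its first hole with the pin out (value of joint carousel above 0.2 rad and value of joint index_pin above 0.006 m), for 0.1 s.
At the end, for the whole second after the job is handed in: The index pin is home (within 2 mm) in the next hole, so the carousel stands at rest 0.80 to 1.30 rad counterclockwise from its start, and all six vials stand upright (within 0.3 rad) (value of joint index_pin below 0.002 m and value of joint carousel between 0.8 and 1.3 rad and velocity of joint carousel between -0.05 and 0.05 rad/s and angle between each of vial_0, vial_1, vial_2, vial_3, spare_0, spare_1's own z axis and vertical below 0.3 rad); the robot touches nothing.
It fails at once if the pin pressed on the index track or a hole's side with more than 25 N (contact force between index_base and carousel_hub above 25 N).
It fails at once if a vial tipped over or knocked out of its well (angle between any of vial_0, vial_1, vial_2, vial_3's own z axis and vertical above 0.6 rad or height (world z) of any of vial_0, vial_1, vial_2, vial_3 above 0.05 m).
It fails at once if a spare vial moved by more than 30 mm (distance of any of spare_0, spare_1 from where it was at the start of the episode above 0.03 m).
It also fails if it takes over 48 s, if anything falls off the work surface, if the arm or the gripper's body presses on something with over 40 N, if the wrist force passes 120 N, or if a joint passes its speed limit or range.

### The arm

A 6-joint arm with a two-finger parallel gripper is mounted at the origin on the work surface. World frame = base frame: x ahead of the robot, y to its left, z up, the work surface at z = 0. Lengths are in m, angles in rad, forces in N, time in s.
With the tool pointing down it reaches from about 0.25 to 0.725 m from the base axis. Payload 4 kg.
Tool frame: the origin (TCP) lies midway between the tips of the shut fingers; the grasp point (between the pads) lies 19 mm behind it; y points along the fingers, x is the direction in which the jaws open and shut, and the axes are right-handed (so a half turn about y gives the same grasp; the last joint's range is limited). The gripper opens to 85 mm and grips with 20 to 120 N. Pads are 22 mm wide; open, the fingers measure 114 mm over their backs; the gripper's body (76 mm by 85 mm) begins 54 mm behind the grasp point. The pads swing forward as they close: fully open they stand 13 mm farther back than shut.
Start: joints at [-1.213, 0.241, 0.005, 1.335, 0, 1.571], TCP at [0.175, -0.468, 0.231] pointing down, gripper open.
Joint ranges: [-2.72, 2.72], [-1.05, 1.87], [-1.09, 1.28], [-1.99, 2.15], [-1.42, 1.44], [-3.14, 3.14]. Speed limits (rad/s): [2.79, 2.79, 3.14, 3.14, 3.14, 3.14].

### API

Orientations are given as a unit quaternion [x, y, z, w].
In Python, from workcell import bot gives the robot as it stands. The module is installed in compiled form; this text tells all that it offers.
- The arm moves only by the shell command python3 -m inch 'ROWS'. ROWS is text: rows parted by semicolons, each of 7 numbers parted by spaces: the turn, a rotation vector about the tool's x, y, z in degrees, then the shift along the tool's x, y, z in mm, then the closure, from 0 (fully open) to 1 (shut). In form: ax ay az dx dy dz fingers; .... A call has 1 to 12 rows; each row shifts and turns the commanded pose from where the row before left it, along the tool's axes as they then stand; what a row does not reach is not made up. A row lasts 1/8 s, in which the tool goes at most 62.5 mm and 10.7 degrees, less where a joint would pass 70% of its speed; a pose out of reach is approached as far as the arm can. A call with a gripper value outside its range is refused whole. The fingers move at their own pace and stop on an object; the grip force is fixed at half the most. Time passes only in rows, so rows that do not move let the fingers close. It gives the time, the measured TCP pose, the force and the opening at its end, in the units of the state.
- bot.get_obs(): the state, without advancing time (a new reading comes with each control period).
- bot.camera(name): name is "scene" or "top" or "wrist"; returns a dict with "color" (480x640x3 uint8, blue, green, red), "fx", "fy", "cx", "cy" (pixels), "extrinsics" (4x4, takes a point from world to camera coordinates). Camera axes: x right, y up, looking along -z (the intrinsics and any distortion apply to the point x, -y, -z); pixel columns grow to the right and rows downward; lengths in m; the calibration is good to about 2 mm. The wrist camera is an equidistant fisheye: a pixel r from the principal point sees the ray r / f radians off the axis. A picture is of the moment at which its call begins. There is no depth.
- bot.job_done(): hands the job in, once; it reports no verdict.
Trained networks look in the newest picture that a camera, given by its name, has taken for a name from the list of things; names that differ only in an ending like _2 or _b are one class to them, and where a whole thing is asked for, a point or a joint stands for the part that bears it (a point fixed in the world has none). Each returns a list of dicts, best first, with "conf" (0 to 1); they miss things now and then, are a little off and sometimes report something else, mostly with a low value. They report only what shows in the picture. A call takes as long as a camera call.
- bot.look_for(name, camera): "extent" ([left, top, right, bottom] in pixels, round what is visible of it).
- bot.cut_out(name, camera): "region" (480x640 bool, what is visible of it) and "extent" ([left, top, right, bottom] in pixels, round what is visible of it).
- bot.spot_point(name, camera): "point" ([column, row] in pixels: a listed point, or the origin of a listed thing).
The state is a dict: "clock": time; "joint_pos": joint angles; "joint_vel": joint speeds; "tau": joint torques, N m; "eef_pos": TCP position; "tool_rot": TCP orientation; "ft_force": force on the tool from outside, world axes, zero at the start; "ft_torque": the same for the moment, N m; "grip_width": finger opening in m.
Only numpy, scipy, OpenCV 4.12 (cv2) and the standard library are available. Lean on these libraries where they do the work, as an engineer would, in place of code of your own. Each camera call takes 0.05 s, during which the arm holds its last target.

## Working session

There is one attempt and no reset: what is moved stays moved. The work goes in short steps, Python scripts to look and compute and a shell command to move; the robot and the scene stay as the last step left them, time stands still between calls to the robot, and variables do not carry over. Pictures are saved under pics/ and viewed, and the job is handed in when it is done.

```bash
ls; mkdir -p pics
python3 - <<'E'
from workcell import bot
import cv2
o=bot.get_obs()
for k,v in o.items(): print(k,v)
for c in ("scene","top"):
    d=bot.camera(c); cv2.imwrite(f"pics/{c}0.png",d["color"])
    print(c,d["fx"],d["fy"],d["cx"],d["cy"],d["extrinsics"])
    for n in ("pin_knob","index_base","spare_0","vial_0"):
        print(n,[(r["conf"],r["point"]) for r in bot.spot_point(n,c)][:6])
E
```

```text
pics
clock 0.0
joint_pos [-1.21298406e+00  2.41399926e-01  3.71102839e-03  1.33518539e+00
  7.72512828e-06  1.57081024e+00]
joint_vel [ 5.97929359e-04  7.14931194e-04 -1.50648498e-04  2.02576134e-05
 -9.77489775e-04 -1.48526259e-03]
tau [-1.27563540e-03 -3.72319508e+01  2.52406669e+01  1.70380605e-02
 -9.52630171e-05 -9.24559544e-06]
eef_pos [ 0.17489351 -0.46773904  0.23041443]
tool_rot [-0.58057199  0.40364875 -0.40244457  0.58141398]
ft_force [-0.16694734  0.48750775 -0.11732871]
ft_torque [-0.02958971  0.06337632 -0.00971903]
grip_width 0.08582557152983503
scene 619.5113303331309 619.5113303331309 323.28438555221896 243.77874219020129 [[-0.50822969  0.86104327 -0.01752325  0.26260088]
 [-0.59249453 -0.33480776  0.73270321  0.28203344]
 [ 0.62502225  0.38276396  0.68032268 -1.31952781]
 [ 0.          0.          0.          1.        ]]
pin_knob [(0.85, [230.6, 250.7])]
index_base [(0.55, [306.0, 225.0])]
spare_0 [(0.9, [203.0, 219.1]), (0.85, [386.7, 310.1]), (0.44, [288.7, 259.6])]
vial_0 [(0.9, [303.1, 225.9]), (0.86, [304.6, 266.8]), (0.82, [252.3, 249.9]), (0.63, [320.9, 244.5])]
top 496.97337446037835 496.97337446037835 319.1237982748793 234.74292636853454 [[-0.1026706  -0.99471372 -0.00183282  0.08047516]
 [ 0.97300133 -0.10081208  0.20761826 -0.54976636]
 [-0.2067055   0.01953296  0.97820821 -0.78469239]
 [ 0.          0.          0.          1.        ]]
pin_knob [(0.67, [379.6, 180.2]), (0.46, [258.8, 246.3])]
index_base []
spare_0 [(0.55, [258.0, 247.3]), (0.49, [450.5, 236.9])]
vial_0 [(0.76, [364.8, 268.0]), (0.69, [327.0, 226.7]), (0.53, [382.7, 217.8]), (0.46, [335.0, 259.0])]
```

View pics/scene0.png

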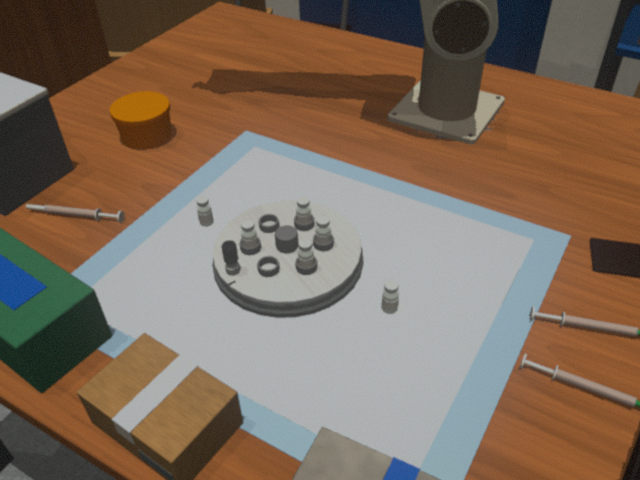

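View pics/top0.png

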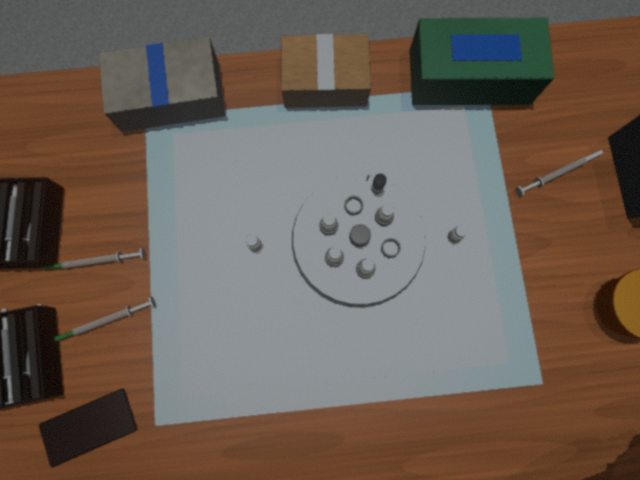

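```bash
cat > h.py <<'E'
import numpy as np, cv2
from scipy.spatial.transform import Rotation as R
from workcell import bot
def cast(d,uv,z):
    E=d["extrinsics"];Rm=E[:3,:3];t=E[:3,3]
    c=-Rm.T@t
    r=Rm.T@np.array([(uv[0]-d["cx"])/d["fx"],-(uv[1]-d["cy"])/d["fy"],-1])
    return c+r*(z-c[2])/r[2]
def proj(d,p):
    E=d["extrinsics"];q=E[:3,:3]@np.asarray(p)+E[:3,3]
    return np.array([d["cx"]+d["fx"]*q[0]/-q[2], d["cy"]+d["fy"]*(-q[1])/-q[2]])
E
python3 - <<'E'
from h import *
o=bot.get_obs(); print(R.from_quat(o["tool_rot"]).as_matrix().round(3))
S=bot.camera("scene");T=bot.camera("top")
print("knob",cast(S,(230.6,250.7),.07),cast(T,(379.6,180.2),.07))
print("base",cast(S,(306,225),0))
for p in [(203,219.1),(386.7,310.1)]: print("spareS",cast(S,p,0))
for p in [(258,247.3),(450.5,236.9)]: print("spareT",cast(T,p,0))
for p in [(303.1,225.9),(304.6,266.8),(252.3,249.9),(320.9,244.5)]: print("vS",cast(S,p,.035))
for p in [(364.8,268),(327,226.7),(382.7,217.8),(335,259)]: print("vT",cast(T,p,.035))
E
```

```text
[[ 0.35  -0.     0.937]
 [-0.937  0.     0.35 ]
 [-0.    -1.    -0.   ]]
knob [ 0.6305569  -0.08986574  0.07      ] [ 0.63670323 -0.08887626  0.07      ]
base [ 0.46012805 -0.06766658  0.        ]
spareS [ 0.53466062 -0.23157589  0.        ]
spareS [ 5.64039525e-01  1.36683362e-01 -1.11022302e-16]
spareT [0.55566002 0.13445054 0.        ]
spareT [ 0.53883675 -0.21396261  0.        ]
vS [ 0.49778633 -0.04840695  0.035     ]
vS [0.57615854 0.00307898 0.035     ]
vS [ 0.58473432 -0.08736913  0.035     ]
vS [ 0.52160818 -0.00072478  0.035     ]
vT [ 0.49377851 -0.04898664  0.035     ]
vT [0.57281777 0.00787354 0.035     ]
vT [ 0.57867085 -0.09101523  0.035     ]
vT [5.14592835e-01 2.06757599e-04 3.50000000e-02]
```

The pictures show the carousel with the black knob at about (231,252) in the scene view and (379,182) in the top view. The spare vials are at (204,213) and (390,297) in the scene view. Next I'll refine the turning axis and knob position.

```bash
cat >> h.py <<'E'
def knobpos(pts):  # least squares point from rays [(d,uv)]
    A=np.zeros((3,3));b=np.zeros(3)
    for d,uv in pts:
        p0=cast(d,uv,0);p1=cast(d,uv,.1);u=(p1-p0)/np.linalg.norm(p1-p0);M=np.eye(3)-np.outer(u,u);A+=M;b+=M@p0
    return np.linalg.solve(A,b)
E
python3 - <<'E'
from h import *
from scipy.optimize import least_squares
S=bot.camera("scene");
for c,d in (("scene",S),):
    pass
T=bot.camera("top")
out={}
for c,d in (("scene",S),("top",T)):
    for n in ("pin_knob","carousel","index_base"):
        r=bot.cut_out(n,c)
        for q in r[:3]: print(c,n,q["conf"],np.round(q["extent"],1),q["region"].sum(), np.argwhere(q["region"]).mean(0)[::-1].round(1))
        if r: out[c,n]=r[0]["region"]
    x0,y0=(190,180) if c=="scene" else (280,160)
    im=cv2.resize(d["color"][y0:y0+150,x0:x0+190],None,fx=4,fy=4,interpolation=cv2.INTER_CUBIC)
    cv2.imwrite(f"pics/z_{c}.png",im)
# guess overlay check
ctr=np.array([.55,-.0446]);
for c,d in (("scene",S),("top",T)):
    im=d["color"].copy()
    a=np.linspace(0,2*np.pi,200)
    x0,y0=(190,180) if c=="scene" else (280,160)
    big=cv2.resize(im[y0:y0+150,x0:x0+190],None,fx=4,fy=4,interpolation=cv2.INTER_CUBIC)
    def pl(r,z,col):
        p=np.array([(proj(d,[ctr[0]+r*np.cos(t),ctr[1]+r*np.sin(t),z])-[x0,y0]+.5)*4-.5 for t in a])
        cv2.polylines(big,[p.round().astype(int)],True,col,1)
    pl(.116,.032,(0,0,255));pl(.12,0,(255,0,0));pl(.095,.086,(0,255,0))
    cv2.imwrite(f"pics/zo_{c}.png",big)
E
```

```text
scene pin_knob 0.75 [220.9 239.9 237.5 269.3] 338 [229.8 252.6]
scene carousel 0.92 [212.5 199.8 362.1 304.1] 10791 [285.7 254.3]
scene index_base 0.71 [214.  198.8 362.5 304.2] 10661 [285.9 254.7]
scene index_base 0.64 [210.4 256.7 367.  318.8] 1940 [289.2 298.4]
top pin_knob 0.55 [375.  172.3 386.7 192. ] 189 [379.3 181.3]
top carousel 0.96 [294.2 173.3 429.4 305.3] 12561 [359.5 238.5]
top index_base 0.82 [293.9 232.5 404.6 308.6] 307 [330.4 289.1]
```

View pics/zo_scene.png

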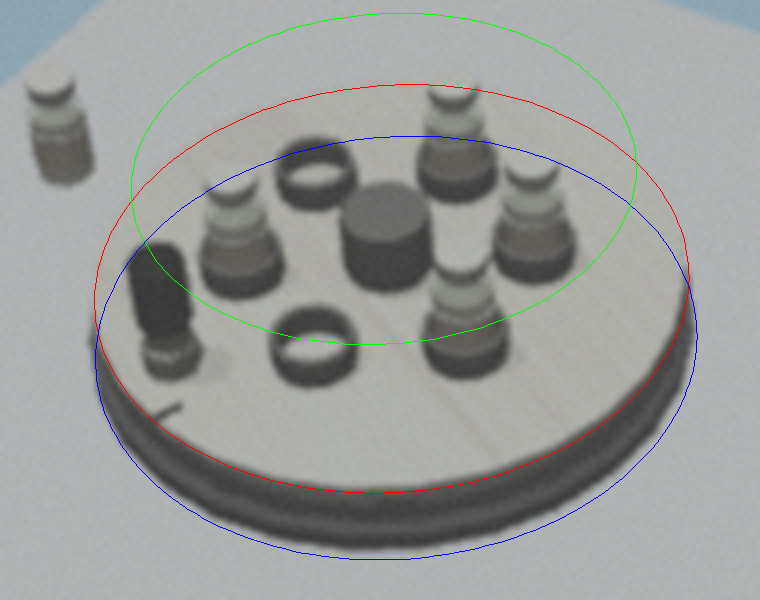

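View pics/zo_top.png

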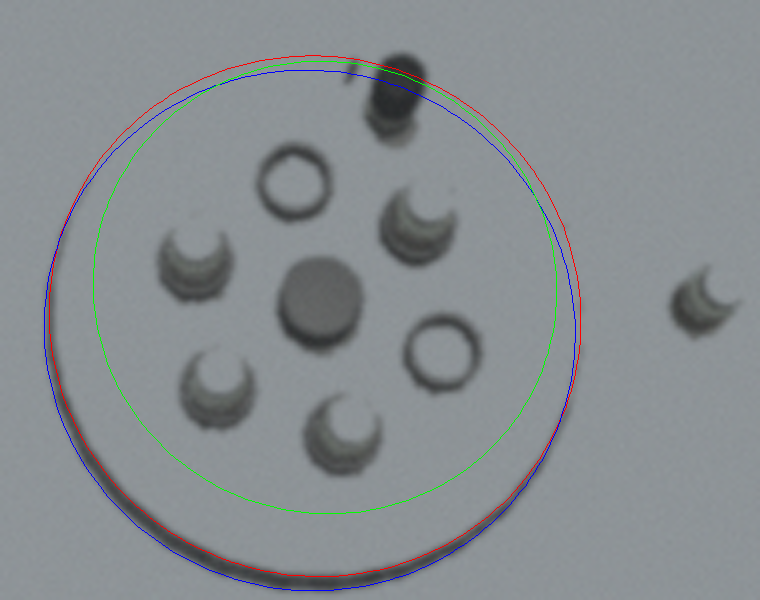

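Run:
```python
from h import *
S=bot.camera("scene");T=bot.camera("top")
p=[(S,(190+(156+.5)/4-.5,180+(256.5)/4-.5)),(T,(280+403.5/4-.5,160+70/4-.5))]
for d,u in p: print(cast(d,u,.086))
print("knobtop",knobpos(p))
c=[(S,(190+387/4-.5,180+213/4-.5)),(T,(280+321/4-.5,160+297/4-.5))]
for d,u in c: print(cast(d,u,.062))
print("column top",knobpos(c))
```

```text
[ 0.6325835  -0.08954296  0.086     ]
[ 0.63710564 -0.08834894  0.086     ]
knobtop [ 0.63565364 -0.08730449  0.08965929]
[ 0.54969843 -0.04529243  0.062     ]
[ 0.54887529 -0.04476317  0.062     ]
column top [ 0.54916698 -0.0451824   0.06154066]
```

```bash
python3 -m inch '0 10 0 0 0 0 0'; python3 -c "
from h import *
o=bot.get_obs();print(o['joint_pos'],o['eef_pos'],R.from_quat(o['tool_rot']).as_matrix().round(3))"
```

```text
clock: 1.23
eef_pos: [0.1751, -0.4684, 0.2313]
tool_rot: [0.543, -0.453, 0.453, -0.543]
ft_force: [0.4, 0.6, -0.4]
grip_width: 0.0856
[-1.21298716e+00  2.40608602e-01  5.04087360e-03  1.33519182e+00
  7.93464890e-06  1.75014249e+00] [ 0.17512169 -0.46835357  0.2313178 ] [[ 0.178  0.     0.984]
 [-0.984 -0.     0.178]
 [ 0.    -1.     0.   ]]
```

```bash
python3 -m inch '0 0 0 -26.5 0 47.2 0;0 0 0 -26.5 0 47.2 0;0 0 0 -26.5 0 47.2 0;0 0 0 -26.5 0 47.2 0;0 0 0 -26.5 0 47.2 0;0 0 0 -26.5 0 47.2 0;0 0 0 -26.5 0 47.2 0;0 0 0 -26.5 0 47.2 0;0 0 0 -26.5 0 47.2 0;0 0 0 -26.5 0 47.2 0;0 0 0 -26.5 0 47.2 0'
python3 -m inch '0 -10.5 0 0 0 0 0;0 -10.5 0 0 0 0 0;0 -10.5 0 0 0 0 0;0 -10.5 0 0 0 0 0;0 -10.5 0 0 0 0 0;0 -10.5 0 0 0 0 0;0 -10.5 0 0 0 0 0;0 -10.5 0 0 0 0 0;0 -10.5 0 0 0 0 0;0 -10.5 0 0 0 0 0.4;0 -10.5 0 0 0 0 0.4;0 -10.5 0 0 0 0 0.4'
python3 -m inch '0 -10.5 0 0 0 0 0.4;0 -6 0 0 0 0 0.4;0 0 0 0 0 0 0.4'
python3 -c "
from h import *
o=bot.get_obs();print(o['joint_pos'],o['eef_pos'],o['ft_force'],R.from_quat(o['tool_rot']).as_matrix().round(3))
d=bot.camera('wrist');cv2.imwrite('pics/w1.png',d['color']);print({k:v for k,v in d.items() if k!='color'})
print(bot.spot_point('pin_knob','wrist'))"
```

```text
clock: 2.6
eef_pos: [0.6338, -0.0858, 0.2312]
tool_rot: [0.544, -0.452, 0.452, -0.544]
ft_force: [1.1, 0.4, 0.9]
grip_width: 0.0855
clock: 4.1
eef_pos: [0.6325, -0.0871, 0.2311]
tool_rot: [-0.649, -0.281, 0.281, 0.649]
ft_force: [-0.2, -0.1, -0.1]
grip_width: 0.0512
clock: 4.47
eef_pos: [0.6325, -0.0871, 0.2311]
tool_rot: [-0.603, -0.369, 0.369, 0.603]
ft_force: [0.0, 0.1, 0.1]
grip_width: 0.0513
[-1.36824920e-01  5.27494243e-01  4.27907002e-01  1.47156021e+00
 -5.34785738e-06  3.35653053e-01] [ 0.6324593  -0.08708192  0.23109261] [0.04647433 0.13484321 0.08096561] [[ 0.455 -0.    -0.89 ]
 [ 0.89   0.     0.455]
 [-0.    -1.     0.   ]]
{'fx': 371.64829954431775, 'fy': 371.64829954431775, 'cx': 322.04903588156134, 'cy': 243.44378085992867, 'extrinsics': array([[ 4.54839952e-01,  8.90573033e-01, -5.40050205e-04,
        -2.10944538e-01],
       [-8.46238050e-01,  4.32007758e-01, -3.11850060e-01,
         6.13910751e-01],
       [-2.77491948e-01,  1.42298877e-01,  9.50131174e-01,
        -1.91119397e-01],
       [ 0.00000000e+00,  0.00000000e+00,  0.00000000e+00,
         1.00000000e+00]])}
[{'point': [323.1, 224.3], 'conf': 0.76}]
```

View pics/w1.png

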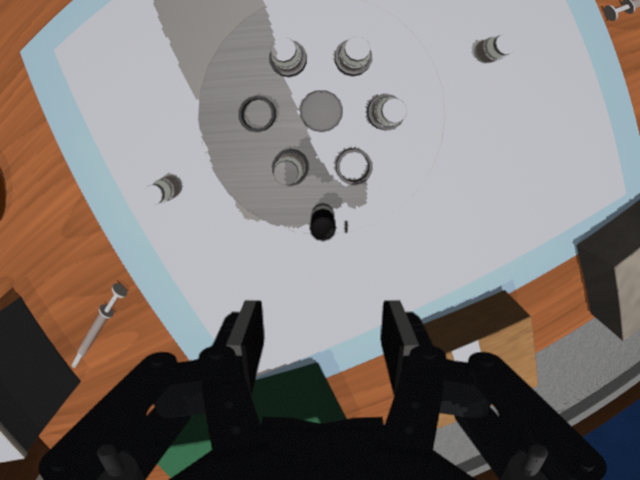

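The wrist view shows the knob at (323,224), the column at (321,110) and the fingers below them, symmetric about column 322. I'll cast these through the fisheye model.

```bash
cat >> h.py <<'E'
def wcast(d,uv,z):
    E=d["extrinsics"];Rm=E[:3,:3];t=E[:3,3];c=-Rm.T@t
    a=np.array([(uv[0]-d["cx"])/d["fx"],(uv[1]-d["cy"])/d["fy"]]);th=np.linalg.norm(a)
    v=np.array([a[0]/th*np.sin(th),-a[1]/th*np.sin(th),-np.cos(th)]); r=Rm.T@v
    return c+r*(z-c[2])/r[2]
E
python3 - <<'E'
from h import *
d=bot.camera("wrist")
im=d["color"];big=cv2.resize(im[80:260,230:420],None,fx=3.2,fy=3.2,interpolation=cv2.INTER_CUBIC);cv2.imwrite("pics/w1z.png",big)
print(wcast(d,(323.1,224.3),.07),wcast(d,(321,110),.062))
E
```

```text
[ 0.63618285 -0.08700804  0.07      ] [ 0.55037829 -0.04511171  0.062     ]
```

View pics/w1z.png

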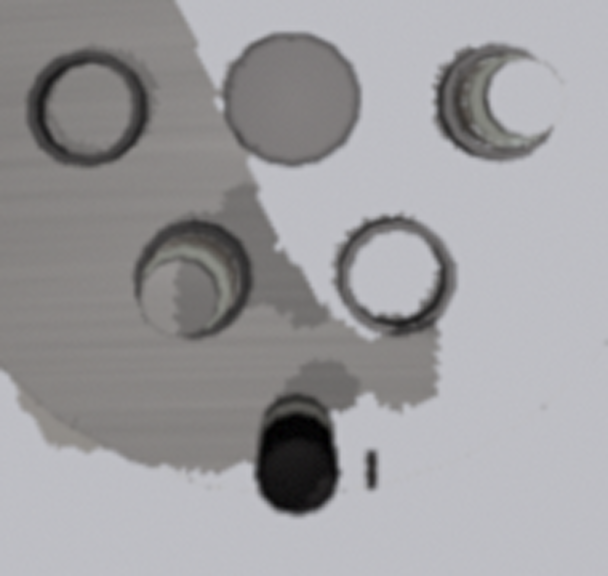

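```bash
python3 - <<'E'
from h import *
d=bot.camera("wrist")
print(wcast(d,(323.1,228.4),.086),wcast(d,(321,110.6),.062))
E
python3 -m inch '0 0 0 0 40 -2.7 0.4;0 0 0 0 40 0 0.4;0 0 0 0 40 0 0.4;0 0 0 0 0 0 0.4'
python3 - <<'E'
from h import *
o=bot.get_obs();print(o['eef_pos'],o['ft_force'])
d=bot.camera("wrist");cv2.imwrite("pics/w2.png",d["color"])
E
```

```text
[ 0.63534336 -0.08661526  0.086     ] [ 0.5508233  -0.04536753  0.062     ]
clock: 5.18
eef_pos: [0.6318, -0.0879, 0.1074]
tool_rot: [-0.601, -0.367, 0.372, 0.605]
ft_force: [0.0, -0.2, 0.8]
grip_width: 0.0512
[ 0.63179023 -0.08791606  0.1074208 ] [ 0.01091031 -0.23782363  0.77383148]
```

View pics/w2.png

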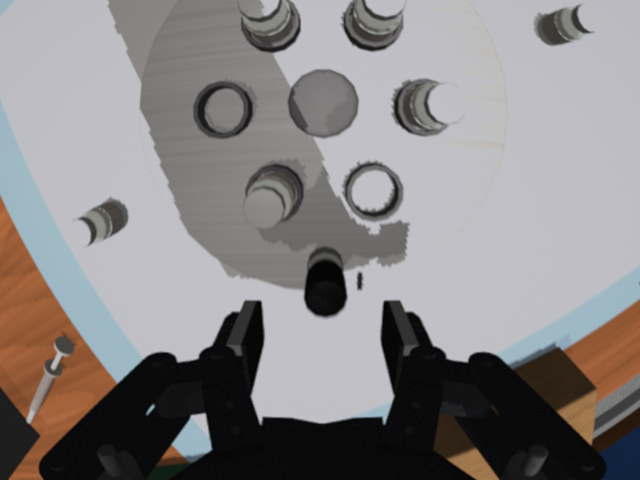

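```bash
python3 -m inch '0 0 0 0 0 0 0.4'
python3 - <<'E'
from h import *
o=bot.get_obs();print(o['eef_pos'],o['joint_pos'],R.from_quat(o['tool_rot']).as_matrix().round(4))
d=bot.camera("wrist");p=wcast(d,(325,292),.086);print(p,wcast(d,(323.5,103),.062))
M=R.from_quat(o['tool_rot']).as_matrix();print(M.T@(p-o['eef_pos']))
E
```

```text
clock: 5.35
eef_pos: [0.6365, -0.0885, 0.1137]
tool_rot: [0.604, 0.37, -0.368, -0.602]
ft_force: [-0.7, -0.7, 0.8]
grip_width: 0.0512
[ 0.63646603 -0.0885379   0.11371841] [-1.38221593e-01  5.86067030e-01  2.18821736e-01  1.19964414e+00
  3.03212939e-08  3.33261023e-01] [[ 4.542e-01  3.900e-03 -8.909e-01]
 [ 8.909e-01 -5.000e-04  4.542e-01]
 [ 1.300e-03 -1.000e+00 -3.700e-03]]
[ 0.63968606 -0.08740425  0.086     ] [ 0.55641977 -0.04580702  0.062     ]
[ 0.00243709  0.02773005 -0.00225144]
```

```bash
python3 -m inch '0 0 0 0 0 0 0.4;0 0 0 0 0 0 0.4'
python3 - <<'E'
from h import *
d=bot.camera("wrist");o=bot.get_obs();print(o['eef_pos'],R.from_quat(o['tool_rot']).as_matrix().round(4))
im=d["color"];cv2.imwrite("pics/w3z.png",cv2.resize(im[60:320,220:430],None,fx=2.3,fy=2.3,interpolation=cv2.INTER_CUBIC))
print(bot.spot_point('pin_knob','wrist'))
E
```

```text
clock: 5.65
eef_pos: [0.6355, -0.0884, 0.1125]
tool_rot: [0.603, 0.37, -0.369, -0.602]
ft_force: [-0.7, -0.1, -1.3]
grip_width: 0.051
[ 0.63528538 -0.08839266  0.11215739] [[ 4.54e-01  1.40e-03 -8.91e-01]
 [ 8.91e-01 -2.00e-04  4.54e-01]
 [ 5.00e-04 -1.00e+00 -1.30e-03]]
[{'point': [321.3, 277.4], 'conf': 0.89}]
```

View pics/w3z.png

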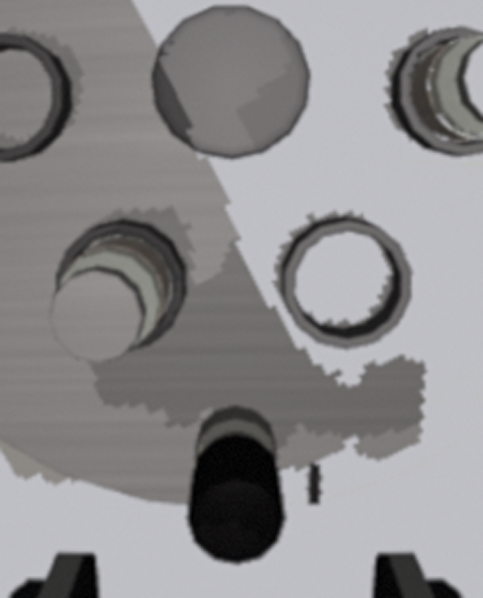

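Run:
```python
from h import *
d=bot.camera("wrist");o=bot.get_obs();M=R.from_quat(o['tool_rot']).as_matrix()
p=wcast(d,(322.4,284.6),.086);a=wcast(d,(320.2,95),.062);print(o['eef_pos'],p,a,p-a,M.T@(p-o['eef_pos']),M.T@(a-o['eef_pos']))
```

```text
[ 0.63499526 -0.08834647  0.11162633] [ 0.63322303 -0.08612395  0.086     ] [ 0.55053173 -0.04526425  0.062     ] [ 0.0826913 -0.0408597  0.024    ] [0.00117287 0.02562534 0.00259912] [3.25347077e-05 4.95856119e-02 9.48377844e-02]
```

```bash
python3 -m inch '0 0 0 0.8 15 0 0.4;0 0 0 0 15 0 0.4;0 0 0 0 13 0 0.4;0 0 0 0 8 0 0.4;0 0 0 0 4 0 0.4;0 0 0 0 0 0 0.4;0 0 0 0 0 0 0.4'
python3 - <<'E'
from h import *
d=bot.camera("wrist");o=bot.get_obs();print(o['eef_pos'],o['ft_force'])
cv2.imwrite("pics/w4.png",d['color'][180:])
E
```

```text
clock: 6.68
eef_pos: [0.6357, -0.0877, 0.0569]
tool_rot: [0.603, 0.37, -0.369, -0.603]
ft_force: [0.3, 0.1, 0.8]
grip_width: 0.0514
[ 0.63573758 -0.08769748  0.05698626] [ 0.65054562  0.90174522 -0.19443139]
```

View pics/w4.png

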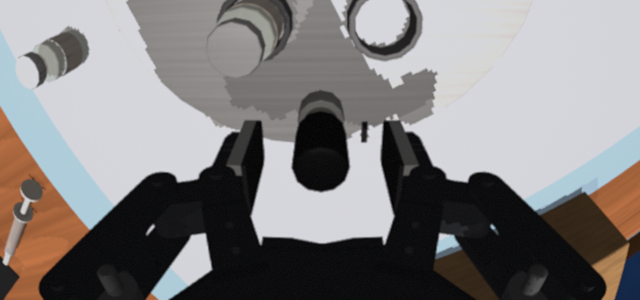

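The knob now sits at column 321, midway between the pads. I'll close on it.

```bash
python3 -m inch '0 0 0 0 0 0 0.6;0 0 0 0 0 0 0.7;0 0 0 0 0 0 0.8;0 0 0 0 0 0 1;0 0 0 0 0 0 1'
python3 - <<'E'
from h import *
d=bot.camera("wrist");o=bot.get_obs();print(o['eef_pos'],o['ft_force'],o['ft_torque'],o['grip_width'])
cv2.imwrite("pics/w5.png",d['color'][180:])
E
```

```text
clock: 7.35
eef_pos: [0.6354, -0.0877, 0.0568]
tool_rot: [0.603, 0.37, -0.369, -0.603]
ft_force: [-1.2, -0.6, 3.8]
grip_width: 0.0202
[ 0.63540754 -0.08768511  0.05678056] [-1.06202227 -0.56682091  3.53928657] [-0.01164931  0.24654939  0.10032552] 0.020452471501106618
```

View pics/w5.png

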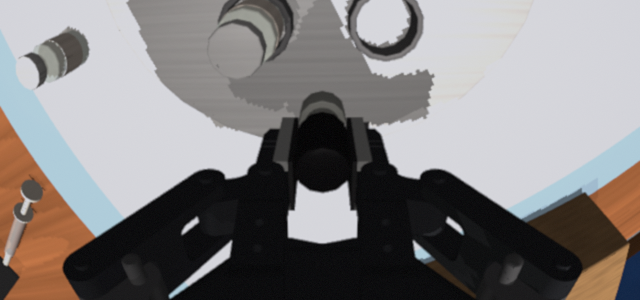

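```bash
python3 -m inch '0 0 0 0 -3 0 1;0 0 0 0 -3 0 1;0 0 0 0 -3 0 1;0 0 0 0 -3 0 1;0 0 0 0 0 0 1;0 0 0 0 0 0 1;0 0 0 0 0 0 1'
python3 - <<'E'
from h import *
d=bot.camera("wrist");o=bot.get_obs();print(o['eef_pos'],o['ft_force'],o['ft_torque'],o['grip_width'])
cv2.imwrite("pics/w6.png",d['color'][180:])
d=bot.camera("scene");cv2.imwrite("pics/s6.png",cv2.resize(d['color'][160:320,160:370],None,fx=3,fy=3))
E
```

```text
clock: 8.28
eef_pos: [0.6352, -0.0877, 0.068]
tool_rot: [-0.603, -0.369, 0.37, 0.603]
ft_force: [4.7, -1.3, -10.4]
grip_width: 0.0203
[ 0.6351969  -0.08768082  0.06807145] [  4.74965097  -1.1617923  -10.40162184] [-0.34169959 -0.97719228  0.06725963] 0.0203575262768228
```

View pics/w6.png

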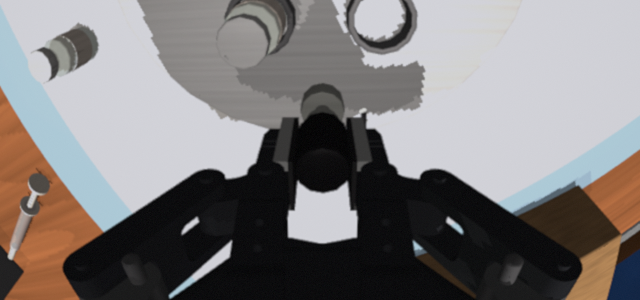

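View pics/s6.png

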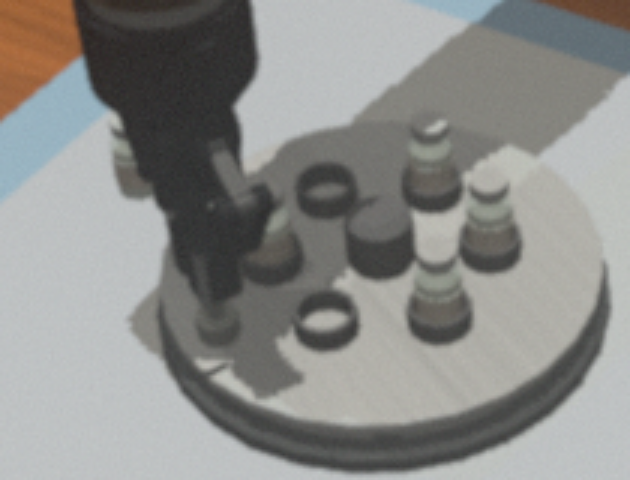

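The wrist force of -10.4 N matches the spring at about 11–12 mm drawn, so the pin is up. Next I'll turn, checking the radius early on.

```bash
cat > st.py <<'E'
from h import *
A=np.array([.5503,-.0453]);o=bot.get_obs();M=R.from_quat(o['tool_rot']).as_matrix();p=o['eef_pos'];v=p[:2]-A
th=np.degrees(np.arctan2(v[1],v[0]));xa=np.degrees(np.arctan2(M[1,0],M[0,0]))
f=M.T@o['ft_force']
print("t%.2f r%.1f ang%.2f (rel %.2f) xang-tang %.2f z%.2f"%(o['clock'],np.linalg.norm(v)*1e3,th,th+26.6,xa-90-th,p[2]*1e3),"f tool",f.round(1),"w%.1f"%(o['grip_width']*1e3), 'j6 %.2f'%o['joint_pos'][5])
E
python3 st.py
python3 -m inch '0 -1 0 1.7 0 0 1;0 -2 0 3.3 0 0.1 1;0 -4 0 6.6 0 0.2 1;0 -4 0 6.6 0 0.2 1;0 0 0 0 0 0 1;0 0 0 0 0 0 1'; python3 st.py
```

```text
t8.38 r94.9 ang-26.53 (rel 0.07) xang-tang -0.48 z68.11 f tool [ 1.2 11.  -5.8] w20.0 j6 0.33
clock: 9.12
eef_pos: [0.6417, -0.0703, 0.0681]
tool_rot: [-0.564, -0.426, 0.426, 0.565]
ft_force: [3.5, -0.1, -11.0]
grip_width: 0.0202
t9.12 r94.8 ang-15.28 (rel 11.32) xang-tang -0.72 z68.14 f tool [ 0.9 11.  -3.4] w20.2 j6 0.17
```

```bash
python3 -m inch '0 -2 0 3.3 0 0.1 1;0 -4 0 6.6 0 0.2 1;0 -4 0 6.6 0 0.2 1;0 -4 0 6.6 0 0.2 1;0 -4 0 6.6 0 0.2 1;0 -4 0 6.6 0 0.2 1;0 -4 0 6.6 0 0.2 1;0 -3 0 5 0 0.1 1;0 -2 0 3.3 0 0.1 1;0 0 0 0 0 0 1;0 0 0 0 0 0 1'; python3 st.py
python3 - <<'E'
from h import *
d=bot.camera("wrist");cv2.imwrite("pics/w7.png",d['color'])
d=bot.camera("scene");cv2.imwrite("pics/s7.png",cv2.resize(d['color'][160:320,160:370],None,fx=3,fy=3))
E
```

```text
clock: 10.5
eef_pos: [0.6414, -0.0197, 0.0679]
tool_rot: [-0.43, -0.561, 0.561, 0.431]
ft_force: [-1.2, -0.1, -10.7]
grip_width: 0.0206
t10.50 r94.7 ang15.71 (rel 42.31) xang-tang -0.72 z67.85 f tool [ 0.2 10.7  1.2] w20.6 j6 -0.29
```

View pics/w7.png

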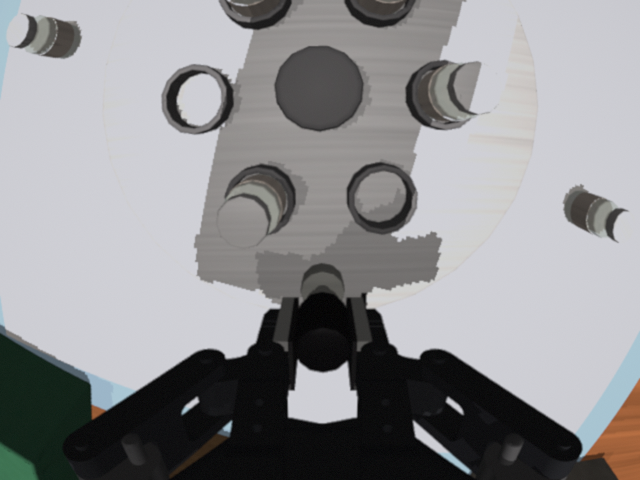

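View pics/s7.png

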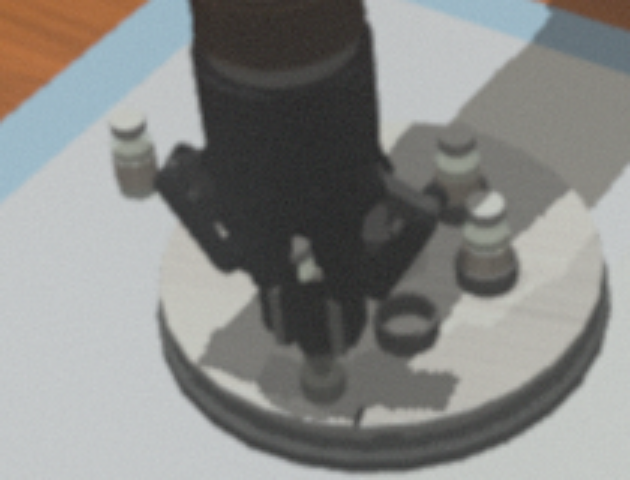

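```bash
python3 -m inch '0 0 0 0 1 0 1;0 0 0 0 1 0 1;0 0 0 0 0 0 1;0 0 0 0 0 0 1'; python3 st.py;  python3 -m inch '0 0 0 0 0.5 0 1;0 0 0 0 0 0 1'; python3 st.py
```

```text
clock: 11.1
eef_pos: [0.6416, -0.0201, 0.066]
tool_rot: [-0.43, -0.561, 0.561, 0.431]
ft_force: [-4.5, 1.6, -10.6]
grip_width: 0.0205
t11.10 r94.7 ang15.43 (rel 42.03) xang-tang -0.43 z65.98 f tool [ 2.7 10.6  4. ] w20.5 j6 -0.29
clock: 11.35
eef_pos: [0.6417, -0.0201, 0.0655]
tool_rot: [-0.43, -0.561, 0.561, 0.431]
ft_force: [-4.8, 2.0, -9.9]
grip_width: 0.0202
t11.35 r94.8 ang15.41 (rel 42.01) xang-tang -0.42 z65.49 f tool [3.1 9.9 4.1] w20.2 j6 -0.29
```

```bash
python3 -m inch '0 0 0 0 0.5 0 1;0 0 0 0 0 0 1'; python3 st.py;  python3 -m inch '0 0 0 0 0.3 0 1;0 0 0 0 0 0 1'; python3 st.py
```

```text
clock: 11.6
eef_pos: [0.6417, -0.0201, 0.0653]
tool_rot: [-0.43, -0.561, 0.561, 0.431]
ft_force: [-5.1, 1.9, -9.6]
grip_width: 0.0203
t11.60 r94.8 ang15.41 (rel 42.01) xang-tang -0.42 z65.25 f tool [3.1 9.6 4.4] w20.3 j6 -0.29
clock: 11.85
eef_pos: [0.6417, -0.0202, 0.0652]
tool_rot: [-0.43, -0.561, 0.561, 0.431]
ft_force: [-5.5, 0.5, -7.8]
grip_width: 0.0204
t11.85 r94.8 ang15.39 (rel 41.99) xang-tang -0.40 z65.17 f tool [1.9 7.8 5.2] w20.4 j6 -0.29
```

```bash
python3 -m inch '0 0 0 0 0.3 0 1;0 0 0 0 0 0 1'; python3 st.py;  python3 -m inch '0 0 0 0 0.3 0 1;0 0 0 0 0 0 1'; python3 st.py
```

```text
clock: 12.1
eef_pos: [0.6417, -0.0201, 0.0651]
tool_rot: [-0.43, -0.561, 0.561, 0.431]
ft_force: [-7.4, 1.9, -7.5]
grip_width: 0.0205
t12.10 r94.8 ang15.41 (rel 42.01) xang-tang -0.41 z65.12 f tool [3.7 7.6 6.6] w20.5 j6 -0.29
clock: 12.35
eef_pos: [0.6417, -0.0201, 0.0651]
tool_rot: [-0.43, -0.561, 0.561, 0.431]
ft_force: [-7.4, 0.9, -6.1]
grip_width: 0.0202
t12.35 r94.8 ang15.39 (rel 41.99) xang-tang -0.40 z65.08 f tool [2.8 6.1 6.9] w20.2 j6 -0.29
```

```bash
python3 -m inch '0 0 0 0 0.4 0 1;0 0 0 0 0.4 0 1;0 0 0 0 0 0 1'; python3 st.py;  python3 -m inch '0 0 0 0 0 0 0.75;0 0 0 0 0 0 0.69;0 0 0 0 0 0 0.69;0 0 0 0 0 0 0.69'; python3 st.py
python3 - <<'E'
from h import *
d=bot.camera("wrist");cv2.imwrite("pics/w8.png",d['color'][180:])
E
```

```text
clock: 12.72
eef_pos: [0.6417, -0.0202, 0.0649]
tool_rot: [-0.43, -0.561, 0.561, 0.431]
ft_force: [-7.4, 1.3, -3.8]
grip_width: 0.0206
t12.72 r94.8 ang15.37 (rel 41.97) xang-tang -0.38 z64.94 f tool [3.2 3.8 6.8] w20.6 j6 -0.29
clock: 13.22
eef_pos: [0.6444, -0.0203, 0.0654]
tool_rot: [0.432, 0.562, -0.56, -0.429]
ft_force: [0.3, -0.5, 0.0]
grip_width: 0.0267
t13.22 r97.4 ang14.85 (rel 41.45) xang-tang 0.15 z65.40 f tool [-0.5 -0.  -0.1] w26.7 j6 -0.29
```

View pics/w8.png

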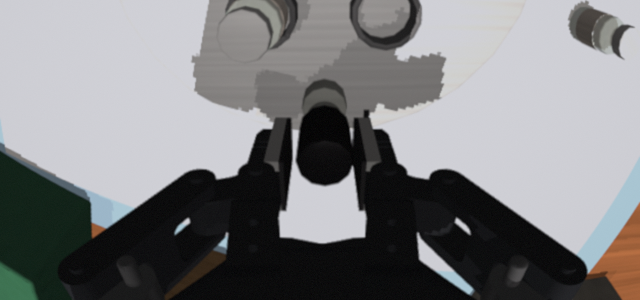

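Let go, the knob is caged with a few mm of play and the pin rests on the track; all forces are near zero. I'll push it around with the trailing finger.

```bash
python3 -m inch '0 -1.2 0 2 0 1 0.69;0 -1.2 0 2 0 1 0.69;0 -1.2 0 2 0 0 0.69;0 -1.2 0 2 0 0 0.69;0 -1.2 0 2 0 0 0.69;0 0 0 0 0 0 0.69'; python3 st.py;python3 - <<'E'
from h import *
d=bot.camera("wrist");cv2.imwrite("pics/w9.png",d['color'][180:])
print(bot.spot_point("pin_knob","wrist"))
E
```

```text
clock: 14.02
eef_pos: [0.6387, -0.012, 0.0638]
tool_rot: [0.401, 0.583, -0.583, -0.4]
ft_force: [3.5, -3.8, -2.2]
grip_width: 0.0264
t14.03 r94.5 ang20.66 (rel 47.26) xang-tang 0.34 z63.78 f tool [-4.8  2.2 -1.9] w26.4 j6 -0.38
[{'point': [315.7, 330.4], 'conf': 0.69}]
```

View pics/w9.png

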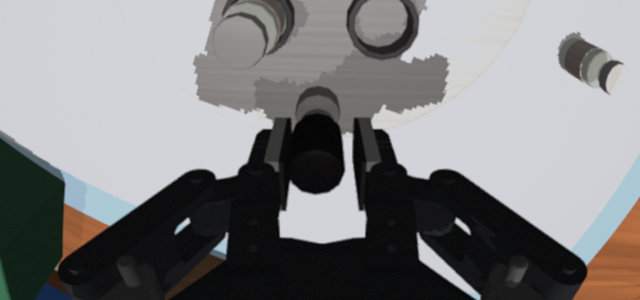

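```bash
cat >> st.py <<'E'
import sys
if len(sys.argv)>1:
    d=bot.camera("wrist");im=d['color'][260:420,270:380]
    cv2.imwrite(f"pics/k{sys.argv[1]}.png",cv2.resize(im,None,fx=2,fy=2))
    q=bot.cut_out("pin_knob","wrist");print([(x['conf'],np.round(x['extent'],0)) for x in q[:1]])
E
python3 -m inch '0 -0.6 0 1 0 0 0.69;0 -0.6 0 1 0 0 0.69;0 -0.6 0 1 0 0 0.69'; python3 st.py 1
python3 -m inch '0 -0.6 0 1 0 0 0.69;0 -0.6 0 1 0 0 0.69'; python3 st.py 2
```

```text
clock: 14.5
eef_pos: [0.6376, -0.0095, 0.0637]
tool_rot: [-0.393, -0.589, 0.589, 0.39]
ft_force: [5.0, -5.7, -1.2]
grip_width: 0.0269
t14.50 r94.4 ang22.27 (rel 48.87) xang-tang 0.52 z63.73 f tool [-7.2  1.3 -2.4] w26.9 j6 -0.41
[(0.7, array([287., 292., 346., 372.]))]
clock: 14.85
eef_pos: [0.6369, -0.0076, 0.0637]
tool_rot: [-0.386, -0.593, 0.593, 0.384]
ft_force: [4.5, -5.4, -2.7]
grip_width: 0.0266
t14.85 r94.4 ang23.55 (rel 50.15) xang-tang 0.43 z63.74 f tool [-6.8  2.7 -1.9] w26.6 j6 -0.43
[(0.56, array([286., 288., 345., 373.]))]
```

```bash
python3 -m inch '0 -0.6 0 1 0 0 0.69;0 -0.6 0 1 0 0 0.69'; python3 st.py 3
python3 -m inch '0 -0.6 0 1 0 0 0.69;0 -0.6 0 1 0 0 0.69'; python3 st.py 4
```

```text
clock: 15.2
eef_pos: [0.636, -0.0056, 0.0637]
tool_rot: [-0.38, -0.597, 0.597, 0.378]
ft_force: [4.5, -4.4, -2.3]
grip_width: 0.0263
t15.20 r94.4 ang24.87 (rel 51.47) xang-tang 0.32 z63.66 f tool [-5.9  2.3 -2.2] w26.3 j6 -0.45
[(0.76, array([289., 291., 344., 374.]))]
clock: 15.55
eef_pos: [0.6352, -0.004, 0.0638]
tool_rot: [-0.374, -0.601, 0.601, 0.372]
ft_force: [5.2, -6.0, -1.8]
grip_width: 0.0265
t15.55 r94.4 ang25.97 (rel 52.57) xang-tang 0.42 z63.77 f tool [-7.7  1.8 -1.9] w26.5 j6 -0.47
[(0.89, array([287., 291., 344., 372.]))]
```

```bash
python3 -c "
import cv2,numpy as np
cv2.imwrite('pics/kk.png',np.hstack([cv2.imread(f'pics/k{i}.png') for i in (1,3,4)]))"
```

```text
(no output)
```

View pics/kk.png

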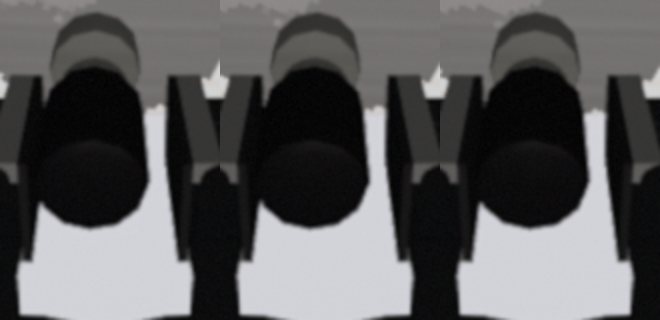

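```bash
python3 -m inch '0 -0.6 0 1 0 0 0.69;0 -0.6 0 1 0 0 0.69'; python3 st.py 5
```

```text
clock: 15.9
eef_pos: [0.6342, -0.0021, 0.0638]
tool_rot: [-0.367, -0.605, 0.605, 0.365]
ft_force: [4.0, -4.2, -3.1]
grip_width: 0.0265
t15.90 r94.4 ang27.24 (rel 53.84) xang-tang 0.35 z63.75 f tool [-5.5  3.2 -1.6] w26.5 j6 -0.48
[(0.62, array([286., 289., 344., 374.]))]
```

```bash
python3 -m inch '0 -0.6 0 1 0 0 0.69;0 -0.6 0 1 0 0 0.69'; python3 st.py 6
```

```text
clock: 16.25
eef_pos: [0.6333, -0.0003, 0.0637]
tool_rot: [-0.361, -0.608, 0.609, 0.359]
ft_force: [4.0, -4.4, -2.2]
grip_width: 0.0262
t16.25 r94.4 ang28.50 (rel 55.10) xang-tang 0.29 z63.73 f tool [-5.7  2.3 -1.4] w26.2 j6 -0.50
[(0.64, array([285., 290., 347., 375.]))]
```

```bash
python3 -m inch '0 -0.6 0 1 0 0 0.69;0 -0.6 0 1 0 0 0.69'; python3 st.py 7
```

```text
clock: 16.6
eef_pos: [0.6321, 0.0019, 0.0637]
tool_rot: [-0.354, -0.612, 0.612, 0.353]
ft_force: [4.8, -3.2, -1.6]
grip_width: 0.0261
t16.60 r94.5 ang29.97 (rel 56.57) xang-tang 0.04 z63.70 f tool [-5.2  1.6 -2.6] w26.1 j6 -0.52
[(0.62, array([285., 290., 346., 373.]))]
```

```bash
python3 -m inch '0 -0.6 0 1 0 0 0.69;0 -0.6 0 1 0 0 0.69'; python3 st.py 8
```

```text
clock: 16.95
eef_pos: [0.6305, 0.0043, 0.0636]
tool_rot: [0.347, 0.616, -0.616, -0.347]
ft_force: [4.4, -1.8, -2.4]
grip_width: 0.0265
t16.95 r94.3 ang31.72 (rel 58.32) xang-tang -0.48 z63.60 f tool [-3.9  2.4 -2.8] w26.5 j6 -0.54
[]
```

View pics/k8.png

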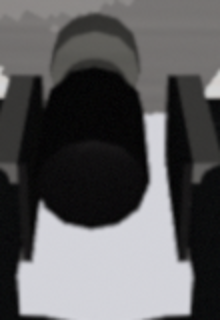

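```bash
python3 st.py 9
```

```text
t17.05 r93.8 ang32.17 (rel 58.77) xang-tang -0.94 z63.52 f tool [-1.6  0.7 -1. ] w26.1 j6 -0.54
[(0.73, array([227.,   1., 281.,  14.]))]
```

View pics/k9.png

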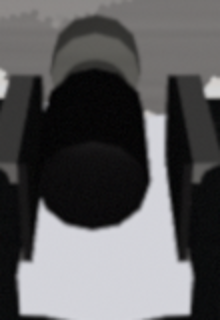

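```bash
python3 -m inch '0 0 0 0 0 0 0.69'; python3 st.py 10
```

```text
clock: 17.27
eef_pos: [0.6291, 0.0047, 0.0633]
tool_rot: [-0.346, -0.616, 0.616, 0.348]
ft_force: [-0.2, -0.1, 0.9]
grip_width: 0.0263
t17.27 r93.3 ang32.39 (rel 58.99) xang-tang -1.16 z63.34 f tool [ 0.1 -0.9  0.2] w26.3 j6 -0.54
[(0.71, array([288., 292., 344., 376.]))]
```

View pics/k10.png

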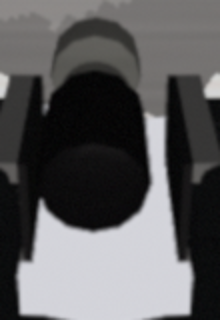

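```bash
python3 -m inch '0 -0.6 0 1 0 -1 0.69'; python3 st.py 11
```

```text
clock: 17.5
eef_pos: [0.6301, 0.0057, 0.0635]
tool_rot: [-0.343, -0.618, 0.618, 0.344]
ft_force: [0.8, -1.0, 0.5]
grip_width: 0.0269
t17.50 r94.7 ang32.58 (rel 59.18) xang-tang -0.75 z63.48 f tool [-1.3 -0.5 -0.1] w26.9 j6 -0.55
[(0.89, array([288., 290., 344., 371.]))]
```

```bash
python3 -m inch '0 -0.6 0 1 0 0 0.69'; python3 st.py 12;  python3 -c "
import cv2,numpy as np
cv2.imwrite('pics/kk2.png',np.hstack([cv2.imread(f'pics/k{i}.png') for i in (7,11,12)]))"
```

```text
clock: 17.73
eef_pos: [0.63, 0.0064, 0.0636]
tool_rot: [-0.341, -0.62, 0.62, 0.341]
ft_force: [0.3, -0.1, -0.2]
grip_width: 0.0264
t17.73 r95.0 ang32.95 (rel 59.55) xang-tang -0.53 z63.57 f tool [-0.2  0.2 -0.2] w26.4 j6 -0.56
[(0.92, array([288., 289., 348., 372.]))]
```

View pics/kk2.png

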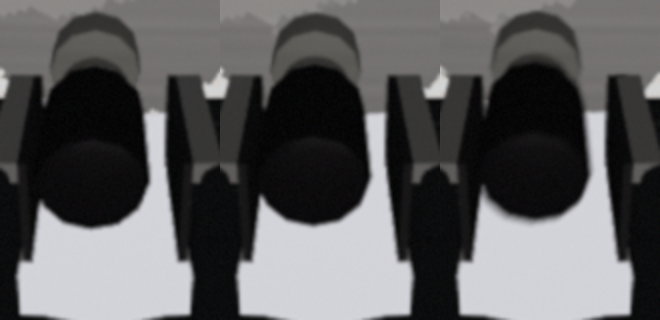

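The last crop shows the knob smaller and motion-blurred, so it may be dropping now. I'll look again without moving.

```bash
python3 st.py 13; python3 -m inch '0 0 0 0 0 0 0.69'; python3 st.py 14;  python3 -c "
import cv2,numpy as np
cv2.imwrite('pics/kk3.png',np.hstack([cv2.imread(f'pics/k{i}.png') for i in (12,13,14)]))"
```

```text
t17.82 r95.0 ang33.12 (rel 59.72) xang-tang -0.69 z63.59 f tool [-0.4 -0.3  0.2] w26.6 j6 -0.56
[(0.82, array([295., 282., 349., 360.]))]
clock: 18.05
eef_pos: [0.63, 0.0064, 0.0636]
tool_rot: [0.341, 0.62, -0.62, -0.341]
ft_force: [0.2, -0.8, -1.3]
grip_width: 0.0263
t18.05 r95.0 ang32.98 (rel 59.58) xang-tang -0.58 z63.65 f tool [-0.8  1.3  0.3] w26.3 j6 -0.56
[(0.72, array([295., 282., 349., 359.]))]
```

View pics/kk3.png

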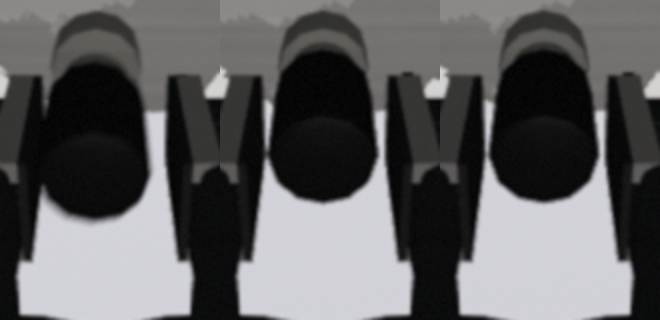

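The knob dropped clearly (bottom edge 228 → 202 in the zoomed crop) and moved clear of the trailing finger, with no side force. I'll open, rise straight up and check.

```bash
python3 -m inch '0 0 0 0 0 0 0.55;0 0 0 0 0 0 0.4;0 0 0 0 0 0 0.4;0 0 0 0 0 0 0.4'; python3 st.py 15; python3 -m inch '0 0 0 0 -10 0 0.4;0 0 0 0 -20 0 0.4;0 0 0 0 -20 0 0.4;0 0 0 0 -20 0 0.4;0 0 0 0 -20 0 0.4;0 0 0 0 -20 0 0.4;0 0 0 0 -8 0 0.4;0 0 0 0 0 0 0.4;0 0 0 0 0 0 0.4;0 0 0 0 0 0 0.4'
python3 - <<'E'
from h import *
d=bot.camera("wrist");cv2.imwrite("pics/w20.png",d['color'])
s=bot.camera("scene");cv2.imwrite("pics/s20.png",cv2.resize(s['color'][160:320,160:370],None,fx=3.5,fy=3.5,interpolation=cv2.INTER_CUBIC))
for c in("wrist","scene"):
  for n in("pin_knob",): print(c,bot.spot_point(n,c))
E
```

```text
clock: 18.65
eef_pos: [0.63, 0.0064, 0.0636]
tool_rot: [0.341, 0.62, -0.62, -0.341]
ft_force: [0.3, 0.0, -0.6]
grip_width: 0.0509
t18.65 r95.0 ang32.96 (rel 59.56) xang-tang -0.57 z63.61 f tool [-0.2  0.6 -0.3] w50.9 j6 -0.56
[(0.71, array([296., 280., 353., 361.]))]
clock: 20.0
eef_pos: [0.6294, 0.0064, 0.1805]
tool_rot: [-0.34, -0.619, 0.62, 0.341]
ft_force: [0.4, -0.3, -1.0]
grip_width: 0.051
wrist [{'point': [321.7, 240.1], 'conf': 0.73}]
scene [{'point': [283.5, 275.8], 'conf': 0.89}, {'point': [269.6, 273.8], 'conf': 0.26}]
```

View pics/w20.png

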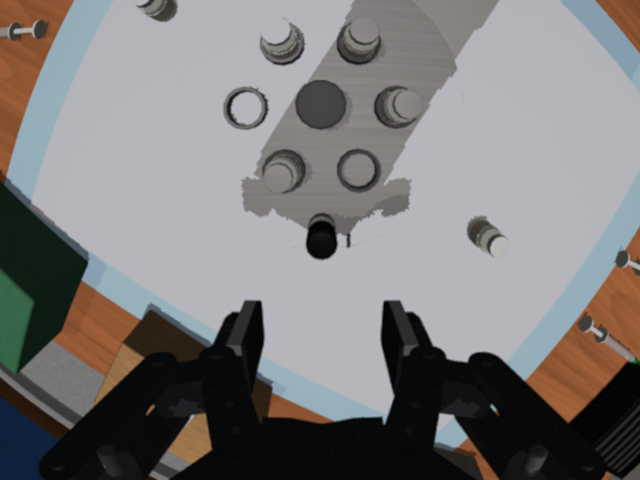

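View pics/s20.png

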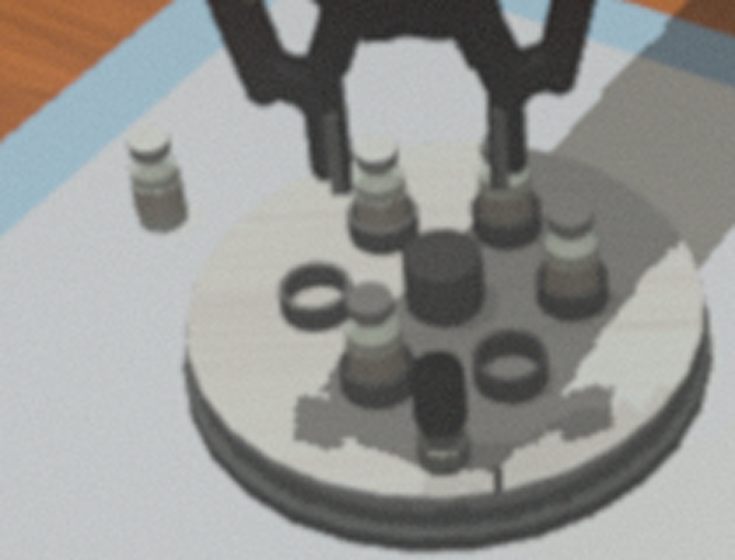

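Run:
```python
from h import *
s=bot.camera("scene");w=bot.camera("wrist");bot_o=bot.get_obs()
A=np.array([.5503,-.0453])
k0=A+.095*np.array([np.cos(np.radians(-26.6)),np.sin(np.radians(-26.6))])
k=wcast(w,(321.7,240.1),.07);a=wcast(w,(321,104),.062);v=k[:2]-A;print("knob",k,"r",np.linalg.norm(v),"rel",np.degrees(np.arctan2(v[1],v[0]))+26.6,"axis",a)
for nm,q in(("start",k0),("now",k)):
  # top edge of knob (far) and boss bottom at disc (near edge)
  rows=[]
  for dz in (0,.002,.004,.008):
    t=min(proj(s,[q[0]+.011*np.cos(x),q[1]+.011*np.sin(x),.086+dz])[1] for x in np.linspace(0,6.28,60))
    b=max(proj(s,[q[0]+.011*np.cos(x),q[1]+.011*np.sin(x),.032])[1] for x in np.linspace(0,6.28,60))
    rows.append((round(t,1),round(b,1),round(b-t,1)))
  print(nm,rows)
g=cv2.cvtColor(s['color'],cv2.COLOR_BGR2GRAY)
c=int(round(proj(s,[k[0],k[1],.07])[0]));print("col",c)
print(list(zip(range(250,300),g[250:300,283:288].mean(1).round())))
S0=cv2.cvtColor(cv2.imread('pics/scene0.png'),cv2.COLOR_BGR2GRAY)
print(list(zip(range(230,282),S0[230:282,228:233].mean(1).round())))
```

```text
knob [0.63156308 0.006858   0.07      ] r 0.09656160955304009 rel 59.29402390435289 axis [ 0.55102132 -0.04485333  0.062     ]
start [(np.float64(240.0), np.float64(276.5), np.float64(36.6)), (np.float64(239.0), np.float64(276.5), np.float64(37.6)), (np.float64(238.0), np.float64(276.5), np.float64(38.6)), (np.float64(235.9), np.float64(276.5), np.float64(40.6))]
now [(np.float64(260.8), np.float64(298.3), np.float64(37.5)), (np.float64(259.8), np.float64(298.3), np.float64(38.5)), (np.float64(258.8), np.float64(298.3), np.float64(39.5)), (np.float64(256.7), np.float64(298.3), np.float64(41.6))]
col 285
[(250, np.float64(63.0)), (251, np.float64(66.0)), (252, np.float64(71.0)), (253, np.float64(92.0)), (254, np.float64(110.0)), (255, np.float64(116.0)), (256, np.float64(116.0)), (257, np.float64(118.0)), (258, np.float64(117.0)), (259, np.float64(111.0)), (260, np.float64(86.0)), (261, np.float64(60.0)), (262, np.float64(55.0)), (263, np.float64(55.0)), (264, np.float64(54.0)), (265, np.float64(56.0)), (266, np.float64(54.0)), (267, np.float64(55.0)), (268, np.float64(56.0)), (269, n
[... 1396 characters left out ...]
float64(60.0)), (255, np.float64(59.0)), (256, np.float64(57.0)), (257, np.float64(59.0)), (258, np.float64(60.0)), (259, np.float64(60.0)), (260, np.float64(59.0)), (261, np.float64(60.0)), (262, np.float64(59.0)), (263, np.float64(59.0)), (264, np.float64(66.0)), (265, np.float64(70.0)), (266, np.float64(75.0)), (267, np.float64(87.0)), (268, np.float64(110.0)), (269, np.float64(118.0)), (270, np.float64(100.0)), (271, np.float64(81.0)), (272, np.float64(79.0)), (273, np.float64(79.0)), (274, np.float64(95.0)), (275, np.float64(133.0)), (276, np.float64(164.0)), (277, np.float64(172.0)), (278, np.float64(174.0)), (279, np.float64(174.0)), (280, np.float64(172.0)), (281, np.float64(161.0))]
```

```bash
python3 st.py; python3 -c "
from workcell import bot
print(bot.job_done())"
```

```text
t20.30 r95.0 ang32.99 (rel 59.59) xang-tang -0.59 z181.40 f tool [-0.2  0.7  0.1] w51.5 j6 -0.56
the job is handed in; nothing more can be done
None
```

The carousel is at its next station with the index pin home, and I handed the job in at about 20 s of the 48 s allowed.

**What I did:** I gripped the knob, drew the pin about 11 mm and turned the carousel about 42° counterclockwise with it up. I then lowered the pin gently onto the track and let the knob go. With the fingers loosely round it I pushed the knob on in 1–2 mm steps until the pin dropped in at about 59° (1.03 rad). I then opened the fingers and rose clear.

**Last checks:**
- **Pin home:** in the scene view the knob's top-to-boss length is 35.3 px. The length at home, scaled to this spot, is 35.7 px, so it is home to within about 1 mm.
- **Forces:** there was no side load after the drop, and my measured push never passed about 8 N. The pin's force on the track can't be read directly.
- **Vials:** all four carousel vials and both spares stand upright in the pictures.
- **Robot:** the tool is about 180 mm above the table, well clear, and the force reading is near zero.

**Checks that disagreed:**
- The wrist camera put the knob 96.6 mm from the axis against the true 95 mm. That is within calibration error.
- The gripper read 20 mm on the 22 mm knob, which I took as a small bias in its reading.
- About 1° before the drop the push force fell to zero while the knob had not yet dropped. Two more 1 mm steps brought it home.

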